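# Take the deep bowl out of the middle of the stack

### The job

On the counter there is a stack of three small steel bowls and one of only two. From the stack of three, lift off the top bowl, set it aside, and stand the deeper middle bowl upright on the oblong wooden serving board, wholly on it; then put the top bowl back, nested upright in the bottom bowl, which stays where it stands. Set the bowls down, do not drop them.

Things in the scene. Friction and masses are not known exactly. Their poses are not given: they have to be found in the camera images.
- bowl_top: Top bowl of the stack of three: open steel, loose, about 120 g, 46 mm tall. A straight cylinder, 66 mm outside and 60 mm inside, from 17 mm above its underside to the rim; below, it rounds in to a foot 44 mm wide. Nested, that tapered lower part drops into the mouth of the bowl below and centres itself, its underside 13 mm below that rim. Origin: centre of underside, z up; yaw does not matter.
- bowl_middle: Middle bowl of the stack of three: same foot and diameters as the top one (66 mm cylinder from 17 mm above the underside up), but 58 mm tall; about 120 g, loose. Origin: centre of underside, z up. In the stack its origin is 33 mm above the bottom bowl's, and the top bowl's is 45 mm above its own, so 45 mm of it and 33 mm of the top one show. Nothing locks them together.
- bowl_bottom: Bottom bowl, loose on the counter, just like the top one (46 mm tall, 66 mm wide, mouth 60 mm). Origin: centre of underside, z up. It stands left or right of the board; on the other side is a lookalike stack of only two bowls, not part of the job. Other kitchen things stand about, but the counter is free to 70 mm from the stack's axis and nothing between stack and board is taller than the stack.
- board: Oblong dark wooden serving board fixed on the counter: 260 mm long (its x axis), 140 mm wide (its y axis), 15 mm thick. Origin: centre of its underside, 15 mm below its flat top. Its length points roughly away from the robot. Empty at the start: two bowls can stand on it, one on each half of its length, with room for fingers closing across its width.
Not all that is in view belongs to the job. Leave any green look-alike of the bowl_middle alone.

How it is judged (in metres and radians):
On the way, in this order (a step that is already met when the one before it is completed fails the run):
1. the top bowl has been taken off while the middle bowl is still in the bottom bowl (horizontal distance between bowl_top and bowl_middle above 0.07 m and horizontal distance between bowl_middle and bowl_bottom below 0.015 m and z of bowl_middle in the frame of bowl_bottom below 0.042 m), for 0.2 s.
2. the middle bowl stands upright on the board and is let go (x of bowl_middle in the frame of board between -0.11 and 0.11 m and y of bowl_middle in the frame of board between -0.05 and 0.05 m and z of bowl_middle in the frame of board below 0.02 m and angle between bowl_middle's own z axis and vertical below 0.17 rad and contact force between the fingers and bowl_middle below 0.1 N), for 0.2 s.
At the end, for the whole second after the job is handed in: Middle bowl at rest on the board, upright within 10 deg, its centre 20 mm or more inside every edge; top bowl at rest on the bottom bowl's rim, centred within 12 mm, upright within 10 deg; bottom bowl upright on the counter within 30 mm of its start (x of bowl_middle in the frame of board between -0.11 and 0.11 m and y of bowl_middle in the frame of board between -0.05 and 0.05 m and z of bowl_middle in the frame of board between 0.01 and 0.02 m and angle between each of bowl_middle, bowl_top, bowl_bottom's own z axis and vertical below 0.17 rad and linear speed of each of bowl_middle, bowl_top below 0.02 m/s and horizontal distance between bowl_top and bowl_bottom below 0.012 m and z of bowl_top in the frame of bowl_bottom between 0.026 and 0.04 m and height (world z) of bowl_bottom below 0.01 m and distance of bowl_bottom from where it was at the start of the episode below 0.03 m); the robot touches nothing.
It fails at once if the top bowl is dropped or knocked flying (over 0.8 m/s while not in the fingers) (linear speed of bowl_top above 0.8 m/s and contact force between the fingers and bowl_top below 0.05 N).
It fails at once if the middle bowl is dropped or knocked flying (over 0.8 m/s while not in the fingers) (linear speed of bowl_middle above 0.8 m/s and contact force between the fingers and bowl_middle below 0.05 N).
It also fails if it takes over 69 s, if anything falls off the work surface, if the arm or the gripper's body presses on something with over 40 N, if the wrist force passes 120 N, or if a joint passes its speed limit or range.

### The arm

A 6-joint arm with a two-finger parallel gripper is mounted at the origin on the work surface. World frame = base frame: x ahead of the robot, y to its left, z up, the work surface at z = 0. Lengths are in mm, angles in rad, forces in N, time in s.
With the tool pointing down it reaches from about 275 to 1000 mm from the base axis. Payload 8.4 kg.
Tool frame: the origin (TCP) lies on the centre line of the jaws, within the pads' length; the fingertips stand r.tip_reach ahead of it and the grasp point (between the pads) lies 11 mm behind it (r.tip_reach is the distance from the TCP to the fingertips, in mm); z points along the fingers, y is the line along which they close (so a half turn about z gives the same grasp; the last joint's range is limited). The gripper opens to 85 mm and grips with 20 to 120 N. Pads are 22 mm wide; open, the fingers measure 114 mm over their backs; the gripper's body (76 mm by 85 mm) begins 54 mm behind the grasp point. The pads swing forward as they close: fully open they stand 13 mm farther back than shut.
Start: joints at [1.133, 0.353, 1.633, -0, 1.155, -0.002], TCP at [263.834, 566.586, 239.281] pointing down, gripper open.
Joint ranges: [-2.63, 2.63], [-0.92, 2.1], [0.06, 2.66], [-1.3, 4.44], [0, 2.69], [-3.02, 3.02]. Speed limits (rad/s): [2.22, 2.22, 2.79, 3.14, 3.14, 3.14].

### API

Orientations are given as [roll, pitch, yaw] about the fixed x, y, z axes, in that order (R = Rz(yaw) Ry(pitch) Rx(roll)).
In Python, from rig import r gives the robot as it stands.
- The arm moves only by the tool carry_out, never from a script. Its argument "targets" is a list of rows, each an object with "dp": the shift along the tool's x, y, z in mm, a list of three; "yaw": the turn about the tool's z in degrees. A call has 1 to 12 rows; each row is the pose to reach, as a shift and turn from the pose commanded when the call began, along the tool's axes at that moment; what a row does not reach only later rows make up. A row lasts 1/8 s, in which the tool goes at most 62.5 mm and 10.7 degrees, less where a joint would pass 70% of its speed; a pose out of reach is approached as far as the arm can. A call with a gripper value outside its range is refused whole. "fingers" is the opening, from -1 (shut) to 1 (fully open), so that 0 is half open, set as the call begins (left out, the last holds). The fingers move at their own pace and stop on an object; "grip_force" is the grip in N (left out, the last holds). Time passes only in rows, so rows that repeat a pose let the fingers close. It gives the time, the measured TCP pose, the force, the opening and the grip force at its end, in the units of the state.
- r.sense(): the state, without advancing time (a new reading comes with each control period).
- r.grab_frame(name): name is "side" or "top"; returns the picture (420x560x3 uint8, red, green, blue); there is no depth.
- r.get_calibration(name): a dict with "fx", "fy", "cx", "cy" (pixels), "rvec" (rotation vector, rad) and "tvec" (3), from world to camera coordinates, as OpenCV has them. Camera axes: x right, y down, z forward; pixel columns grow to the right and rows downward; lengths in mm; the calibration is good to about 2 mm. A picture is of the moment at which its call begins. get_calibration takes no time and is no camera call.
- r.sign_off(): hands the job in; it is judged then, once.
The state is a dict: "clock": time; "qpos": joint angles; "qvel": joint speeds; "joint_efforts": joint torques, N m; "eef_pos": TCP position; "tcp_rot": TCP orientation; "contact_force": force on the tool from outside, world axes, zero at the start; "wrist_torque": the same for the moment, N m; "opening": opening from 0.0 (shut) to 1.0 (fully open); "grasp_force": force on a finger pad.
Only numpy, scipy, OpenCV 4.12 (cv2) and the standard library are available. Lean on these libraries where they do the work, as an engineer would, in place of code of your own. Each camera call takes 0.05 s, during which the arm holds its last target. There are 200 camera calls.

## Working session

There is one attempt and no reset: what is moved stays moved. The work goes in short steps, Python scripts to look and compute and a tool call to move; the robot and the scene stay as the last step left them, time stands still between calls to the robot, and variables do not carry over. Pictures are saved under pics/ and viewed, at most 12 in all, crops included, and the job is handed in when it is done.

Besides the shell and the picture viewer there is one more tool, called after "Call:" as name(argument=value, ...) on one line, values as JSON. carry_out: Moves the arm, as the interface text tells. Its arguments: {"type":"object","properties":{"targets":{"type":"array","items":{"type":"object","properties":{"dp":{"type":"array","items":{"type":"number"}},"yaw":{"type":"number"}}}},"fingers":{"type":"number"},"grip_force":{"type":"number"}},"required":["targets"]}

```bash
mkdir -p pics; ls; python3 - <<'E'
from rig import r
import cv2
for n in("side","top"):
    cv2.imwrite(f"pics/{n}0.png",cv2.cvtColor(r.grab_frame(n),cv2.COLOR_RGB2BGR)); print(r.get_calibration(n))
print(r.sense(),r.tip_reach)
E
```

```text
pics
{'fx': 379.9298304722797, 'fy': 379.9298304722797, 'cx': 280.6289723905897, 'cy': 205.12688176930385, 'rvec': array([ 2.19806664, -0.63320267,  0.30333695]), 'tvec': array([-517.35750397,  223.65854582,  678.49931393])}
{'fx': 508.4822604134853, 'fy': 508.4822604134853, 'cx': 282.3470324395625, 'cy': 204.3629756896492, 'rvec': array([ 2.05767913, -2.14531012,  0.23808632]), 'tvec': array([ -23.53447504,  597.17186637, 1208.02290806])}
{'clock': 0.1, 'qpos': array([ 1.13262481e+00,  3.53567347e-01,  1.63406641e+00, -1.33094401e-05,
        1.15519517e+00, -2.37612935e-03]), 'qvel': array([ 0.00150284, -0.00115794, -0.00170637, -0.000469  , -0.00199691,
       -0.00023012]), 'joint_efforts': array([-3.48996446e-04, -6.06360912e+01, -3.42817891e+01,  2.63415998e-06,
        3.92327594e-03, -2.04024667e-05]), 'eef_pos': array([263.64456944, 566.20914066, 238.64111229]), 'tcp_rot': array([-3.14035636e+00,  9.23224322e-06,  2.70580266e+00]), 'contact_force': array([0.06561412, 0.22777617, 0.39193918]), 'wrist_torque': array([-0.03737005,  0.00911412, -0.04636106]), 'grasp_force': 0.0, 'opening': 0.9982492015053167} 8.0
```

View pics/side0.png

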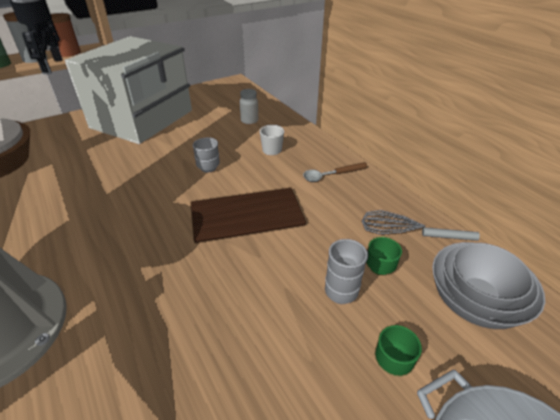

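View pics/top0.png

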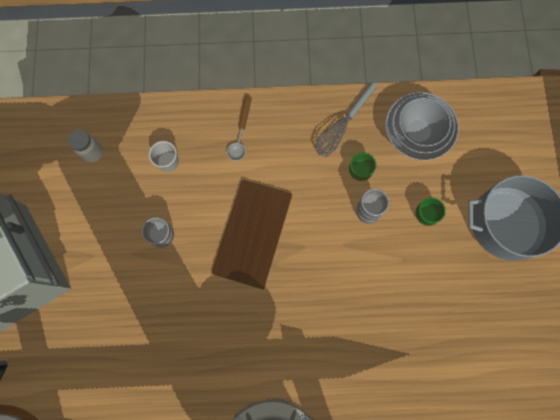

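Both views: the candidates for the stack of three are the steel stack at side (346,270) / top (373,203), the steel stack at side (207,154) / top (157,232), the white cup at side (272,140), and the green bowls at side (383,256) and (398,350). The stack at (346,270) shows three tiers and the other shows two, so I choose the first. I'll check it in a close crop.

```bash
cat > h.py <<'E'
import numpy as np, cv2
from rig import r
def cam(n):
    c=r.get_calibration(n); K=np.array([[c['fx'],0,c['cx']],[0,c['fy'],c['cy']],[0,0,1.]])
    return K,np.array(c['rvec'],float),np.array(c['tvec'],float)
def proj(n,P):
    K,rv,t=cam(n); return cv2.projectPoints(np.array(P,float).reshape(-1,3),rv,t,K,None)[0].reshape(-1,2)
def ray(n,uv,z):
    K,rv,t=cam(n); R=cv2.Rodrigues(rv)[0]; o=-R.T@t; d=R.T@np.linalg.inv(K)@[uv[0],uv[1],1]
    return o+d*(z-o[2])/d[2]
def circ(x,y,z,rad=33):
    a=np.linspace(0,2*np.pi,60); return np.c_[x+rad*np.cos(a),y+rad*np.sin(a),0*a+z]
def draw(im,n,P,s,o,col=(0,0,255)):
    cv2.polylines(im,[np.int32((proj(n,P)-o)*s)],False,col,1)
E
python3 - <<'E'
from h import *
b=[ray("top",p,15)[:2] for p in [(243,180),(291,192),(265,287),(213,273)]]
print("board",np.round(b),np.round(np.mean(b,0)))
x,y=ray("top",(375,202),124)[:2]; print(x,y, ray("side",(347,254),124), ray("top",(374,201),124))
print("2stack",ray("top",(156,229),79),ray("side",(206,147),79))
o=[]
for n,c in(("side",(346,268)),("top",(373,203))):
    im=cv2.cvtColor(r.grab_frame(n),cv2.COLOR_RGB2BGR); s=6; of=np.array([c[0]-33,c[1]-45])
    cr=cv2.resize(im[of[1]:of[1]+90,of[0]:of[0]+66],None,fx=s,fy=s,interpolation=cv2.INTER_CUBIC)
    draw(cr,n,circ(x,y,124),s,of-0.5+0.5); draw(cr,n,circ(x,y,0,22),s,of,(0,255,255)); o.append(cr)
cv2.imwrite("pics/c1.png",np.hstack(o))
E
```

```text
board [[678.  53.]
 [640. -73.]
 [396.   4.]
 [437. 135.]] [538.  30.]
579.15495353749 -270.1149254929072 [ 572.8470708  -275.55397517  124.        ] [ 581.7111472  -267.92418697  124.        ]
2stack [544.02545532 264.91021202  79.        ] [534.51600718 249.05809511  79.        ]
```

View pics/c1.png

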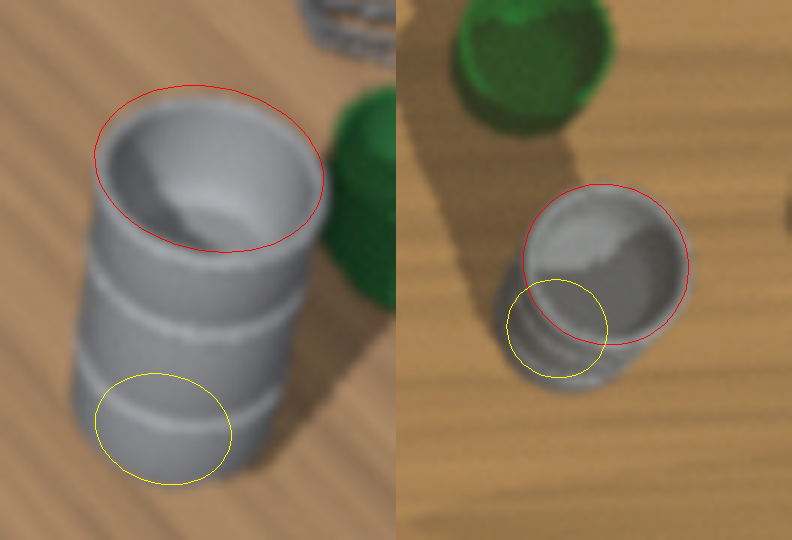

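The crop shows three tiers of steel, separate from the green bowls; rim centre is at side (348,253) and top (375,202). The axis comes out at about (577,-272). The board centre is at (538,30), with its long axis at -18°. The gripper already closes at about 65°, close to across the board.

Call:
carry_out(targets=[{"dp":[-638,-628,0]},{"dp":[-638,-628,0]},{"dp":[-638,-628,0]},{"dp":[-638,-628,0]},{"dp":[-638,-628,0]},{"dp":[-638,-628,0]},{"dp":[-638,-628,0]},{"dp":[-638,-628,0]},{"dp":[-638,-628,0]},{"dp":[-638,-628,0]},{"dp":[-638,-628,0]},{"dp":[-638,-628,0]}], fingers=1, grip_force=25)

```text
schema error: expected keys dp, yaw
```

```bash
cat >> h.py <<'E'
def to(x,y,z):
    from scipy.spatial.transform import Rotation as Ro
    s=r.sense(); R=Ro.from_euler('xyz',s['tcp_rot']).as_matrix()
    print("clock",s['clock'],"pos",np.round(s['eef_pos'],1),"rot",np.round(s['tcp_rot'],3),"open",round(s['opening'],3),"F",np.round(s['contact_force'],1),"g",round(s['grasp_force'],1))
    print("shift",np.round(R.T@(np.array([x,y,z])-s['eef_pos']),1))
E
python3 -c "
from h import *
to(577,-272,160)"
```

```text
clock 0.2 pos [263.7 566.3 238.8] rot [-3.141  0.     2.706] open 1.003 F [-0.5  0.1 -0.5] g 0.0
shift [-637.9 -627.7   79.4]
```

Call:
carry_out(targets=[{"dp":[-638,-628,0],"yaw":0},{"dp":[-638,-628,0],"yaw":0},{"dp":[-638,-628,0],"yaw":0},{"dp":[-638,-628,0],"yaw":0},{"dp":[-638,-628,0],"yaw":0},{"dp":[-638,-628,0],"yaw":0},{"dp":[-638,-628,0],"yaw":0},{"dp":[-638,-628,0],"yaw":0},{"dp":[-638,-628,0],"yaw":0},{"dp":[-638,-628,0],"yaw":0},{"dp":[-638,-628,0],"yaw":0},{"dp":[-638,-628,0],"yaw":0}], fingers=1, grip_force=25)

```text
clock: 1.7
eef_pos: [526.7, -138.1, 239.4]
tcp_rot: [3.141, 0.0, 2.705]
contact_force: [0.2, 1.0, 0.9]
opening: 1.002
grasp_force: 0.0
```

```bash
python3 -c "
from h import *
to(577,-272,160)"
```

```text
clock 1.7 pos [ 526.7 -138.1  239.4] rot [3.141 0.    2.705] open 1.002 F [0.2 1.  0.9] g 0.0
shift [-102.1 -100.1   79.4]
```

Call:
carry_out(targets=[{"dp":[-52,-51,0],"yaw":0},{"dp":[-103,-102,10],"yaw":0},{"dp":[-103,-102,60],"yaw":0},{"dp":[-103,-102,79],"yaw":0},{"dp":[-103,-102,79],"yaw":0},{"dp":[-103,-102,79],"yaw":0}])

```text
clock: 2.45
eef_pos: [577.3, -271.3, 162.0]
tcp_rot: [3.142, 0.002, 2.707]
contact_force: [-0.8, -0.3, 0.2]
opening: 0.996
grasp_force: 0.0
```

```bash
python3 - <<'E'
from h import *
to(577,-272,104)
o=[]
for n,c in(("side",(350,250)),("top",(375,200))):
    im=cv2.cvtColor(r.grab_frame(n),cv2.COLOR_RGB2BGR); s=6; of=np.array([c[0]-33,c[1]-45])
    cr=cv2.resize(im[of[1]:of[1]+90,of[0]:of[0]+66],None,fx=s,fy=s,interpolation=cv2.INTER_CUBIC)
    draw(cr,n,circ(577,-272,124),s,of); 
    p=r.sense()['eef_pos']
    for d in(0,-8): 
        q=p+[0,0,d]; draw(cr,n,[q-42*np.array([.42,.907,0]),q+42*np.array([.42,.907,0])],s,of,(0,255,0))
    o.append(cr)
cv2.imwrite("pics/c2.png",np.hstack(o))
E
```

```text
clock 2.45 pos [ 577.3 -271.3  162. ] rot [3.142e+00 2.000e-03 2.707e+00] open 0.996 F [-0.8 -0.3  0.2] g 0.0
shift [ 0.1 -0.8 58. ]
```

View pics/c2.png

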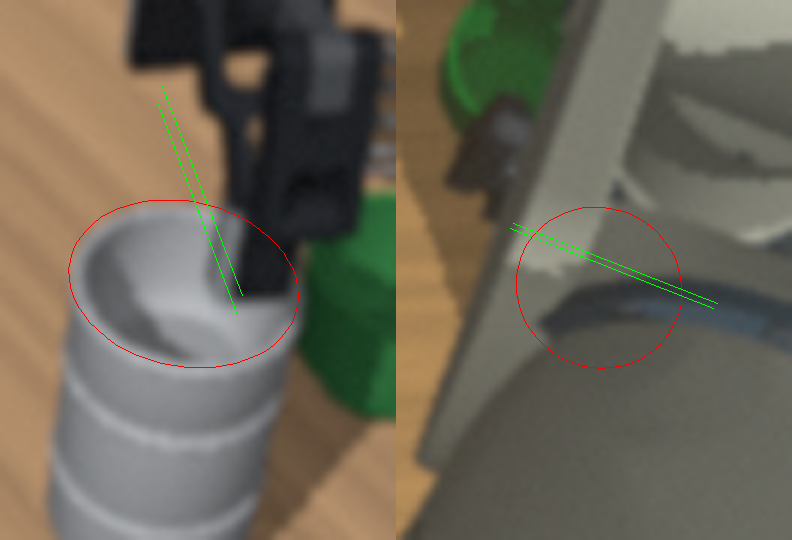

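The side view shows the jaws straddling the rim. The open fingertip at (265,292) is about 5 mm above TCP height, so the fingertips swing back when open. The rim circle fits at (577,-272). I'll go down to TCP z≈97, which keeps the tips above the middle rim at z=91.

Call:
carry_out(targets=[{"dp":[0,0,25],"yaw":0},{"dp":[0,0,45],"yaw":0},{"dp":[0,0,60],"yaw":0},{"dp":[0,-1,63],"yaw":0},{"dp":[0,-1,63],"yaw":0},{"dp":[0,-1,63],"yaw":0}])

```text
clock: 3.3
eef_pos: [576.6, -273.1, 98.0]
tcp_rot: [-3.142, 0.001, 2.706]
contact_force: [0.4, -0.4, -0.2]
opening: 0.999
grasp_force: 0.0
```

Call:
carry_out(targets=[{"dp":[0,0,0],"yaw":0},{"dp":[0,0,0],"yaw":0},{"dp":[0,0,0],"yaw":0},{"dp":[0,0,0],"yaw":0},{"dp":[0,0,0],"yaw":0},{"dp":[0,0,0],"yaw":0},{"dp":[0,0,0],"yaw":0},{"dp":[0,0,0],"yaw":0}], fingers=0.3, grip_force=25)

```text
clock: 4.3
eef_pos: [576.6, -272.9, 97.7]
tcp_rot: [3.141, 0.001, 2.706]
contact_force: [0.4, 2.0, 6.1]
opening: 0.782
grasp_force: 27.5
```

```bash
python3 - <<'E'
from h import *
to(577,-272,140)
o=[]
for n,c in(("side",(350,250)),):
    im=cv2.cvtColor(r.grab_frame(n),cv2.COLOR_RGB2BGR); s=6; of=np.array([c[0]-50,c[1]-45])
    cr=cv2.resize(im[of[1]:of[1]+98,of[0]:of[0]+100],None,fx=s,fy=s,interpolation=cv2.INTER_CUBIC)
    o.append(cr)
cv2.imwrite("pics/c3.png",np.hstack(o))
E
```

```text
clock 4.3 pos [ 576.6 -272.9   97.7] rot [3.141e+00 1.000e-03 2.706e+00] open 0.782 F [0.4 2.  6.1] g 27.5
shift [ -0.    1.  -42.3]
```

View pics/c3.png

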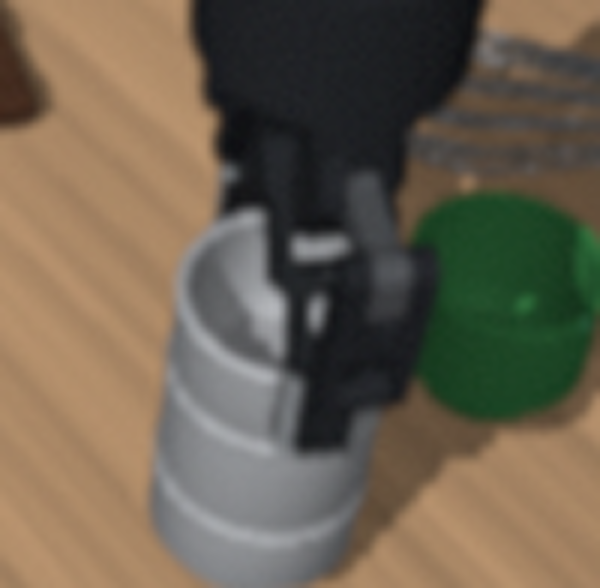

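```bash
python3 - <<'E'
from h import *
p=r.sense()['eef_pos'];ex=np.array([-.9066,.4221,0]);ey=np.array([.4221,.9066,0])
of=np.array([300,205])
for sx in(-11,11):
  for z in(85,91,97,103):
    q=p-33*ey+sx*ex; q[2]=z; print(sx,z,np.round((proj("side",[q])[0]-of)*6))
a=np.radians([200,230,250,270])
for z in (91,124): print("rim",z,np.round((proj("side",np.c_[577+33*np.cos(a),-272+33*np.sin(a),0*a+z])-of)*6).tolist())
E
```

```text
-11 85 [337. 455.]
-11 91 [340. 442.]
-11 97 [342. 429.]
-11 103 [345. 415.]
11 85 [263. 463.]
11 91 [265. 449.]
11 97 [268. 436.]
11 103 [270. 422.]
rim 91 [[214.0, 425.0], [271.0, 443.0], [311.0, 442.0], [345.0, 430.0]]
rim 124 [[226.0, 349.0], [285.0, 367.0], [326.0, 366.0], [361.0, 354.0]]
```

The tip corner at (272,437) projects to z≈96 and the middle rim is seen at about (271,445), so the pads hold only the top bowl. I'll lift.

Call:
carry_out(targets=[{"dp":[0,0,-4],"yaw":0},{"dp":[0,0,-8],"yaw":0},{"dp":[0,0,-14],"yaw":0},{"dp":[0,0,-24],"yaw":0},{"dp":[0,0,-40],"yaw":0},{"dp":[0,0,-60],"yaw":0},{"dp":[0,0,-70],"yaw":0},{"dp":[0,0,-70],"yaw":0}])

```text
clock: 5.35
eef_pos: [576.8, -273.1, 168.7]
tcp_rot: [-3.142, 0.002, 2.706]
contact_force: [1.3, 1.4, -2.3]
opening: 0.789
grasp_force: 28.3
```

```bash
python3 - <<'E'
from h import *
to(420,-150,170)
im=cv2.cvtColor(r.grab_frame("side"),cv2.COLOR_RGB2BGR)
cv2.imwrite("pics/c4.png",cv2.resize(im[170:320,260:440],None,fx=4,fy=4,interpolation=cv2.INTER_CUBIC))
E
```

```text
clock 5.35 pos [ 576.8 -273.1  168.7] rot [-3.142e+00  2.000e-03  2.706e+00] open 0.789 F [ 1.3  1.4 -2.3] g 28.3
shift [194.1  45.4  -1.8]
```

View pics/c4.png

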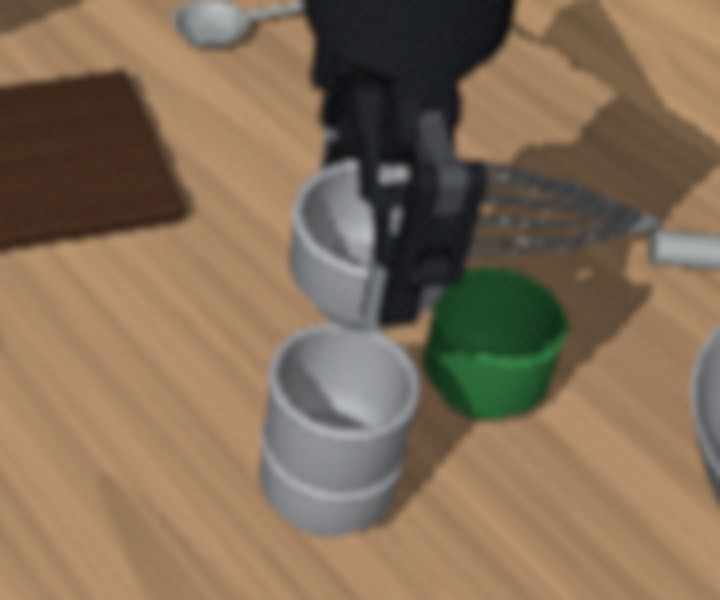

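Only the top bowl is lifted, at (345,245); the middle is still seated in the bottom at (340,430). I'll set the top bowl aside on free counter at (420,-150).

Call:
carry_out(targets=[{"dp":[40,9,0],"yaw":0},{"dp":[90,21,0],"yaw":0},{"dp":[140,33,0],"yaw":0},{"dp":[180,42,20],"yaw":0},{"dp":[194,45,60],"yaw":0},{"dp":[194,45,100],"yaw":0},{"dp":[194,45,125],"yaw":0},{"dp":[194,45,138],"yaw":0},{"dp":[194,45,142],"yaw":0},{"dp":[194,45,144],"yaw":0},{"dp":[194,45,144],"yaw":0},{"dp":[194,45,144],"yaw":0}])

```text
clock: 6.9
eef_pos: [419.8, -150.3, 23.9]
tcp_rot: [3.141, 0.001, 2.706]
contact_force: [-0.3, 0.2, -0.9]
opening: 0.786
grasp_force: 28.6
```

Call:
carry_out(targets=[{"dp":[0,0,1],"yaw":0},{"dp":[0,0,2],"yaw":0},{"dp":[0,0,3],"yaw":0},{"dp":[0,0,3],"yaw":0},{"dp":[0,0,3],"yaw":0}])

```text
clock: 7.52
eef_pos: [420.5, -149.9, 22.0]
tcp_rot: [3.141, 0.002, 2.706]
contact_force: [-2.5, 8.7, 26.9]
opening: 0.789
grasp_force: 29.1
```

Call:
carry_out(targets=[{"dp":[0,0,-1.5],"yaw":0},{"dp":[0,0,-1.5],"yaw":0},{"dp":[0,0,-1.5],"yaw":0}])

```text
clock: 7.9
eef_pos: [419.6, -150.2, 22.2]
tcp_rot: [3.141, 0.001, 2.706]
contact_force: [-1.4, 2.6, 10.6]
opening: 0.789
grasp_force: 29.1
```

Call:
carry_out(targets=[{"dp":[0,0,0],"yaw":0},{"dp":[0,0,0],"yaw":0},{"dp":[0,0,0],"yaw":0},{"dp":[0,0,0],"yaw":0},{"dp":[0,0,0],"yaw":0},{"dp":[0,0,0],"yaw":0}], fingers=1)

```text
clock: 8.65
eef_pos: [419.3, -150.1, 21.8]
tcp_rot: [3.142, -0.0, 2.706]
contact_force: [-0.3, 0.2, 0.3]
opening: 1.0
grasp_force: 0.0
```

Call:
carry_out(targets=[{"dp":[0,0,-20],"yaw":0},{"dp":[0,0,-60],"yaw":0},{"dp":[0,0,-110],"yaw":0},{"dp":[-60,-14,-140],"yaw":0},{"dp":[-110,-26,-140],"yaw":0},{"dp":[-160,-38,-140],"yaw":0},{"dp":[-194,-45,-140],"yaw":0},{"dp":[-194,-45,-140],"yaw":0},{"dp":[-194,-45,-140],"yaw":0}])

```text
clock: 9.78
eef_pos: [575.2, -272.3, 161.2]
tcp_rot: [3.142, -0.002, 2.706]
contact_force: [-1.0, 0.2, 0.3]
opening: 1.0
grasp_force: 0.0
```

```bash
python3 - <<'E'
from h import *
to(577,-272,68)
im=cv2.cvtColor(r.grab_frame("side"),cv2.COLOR_RGB2BGR)
draw(im,"side",circ(577,-272,91),1,np.zeros(2)); draw(im,"side",circ(420,-150,46),1,np.zeros(2))
cv2.imwrite("pics/c5.png",cv2.resize(im[200:350,220:420],None,fx=4,fy=4,interpolation=cv2.INTER_CUBIC))
E
```

```text
clock 9.775 pos [ 575.2 -272.3  161.2] rot [ 3.142e+00 -2.000e-03  2.706e+00] open 1.0 F [-1.   0.2  0.3] g 0.0
shift [-1.7  1.  93.2]
```

View pics/c5.png

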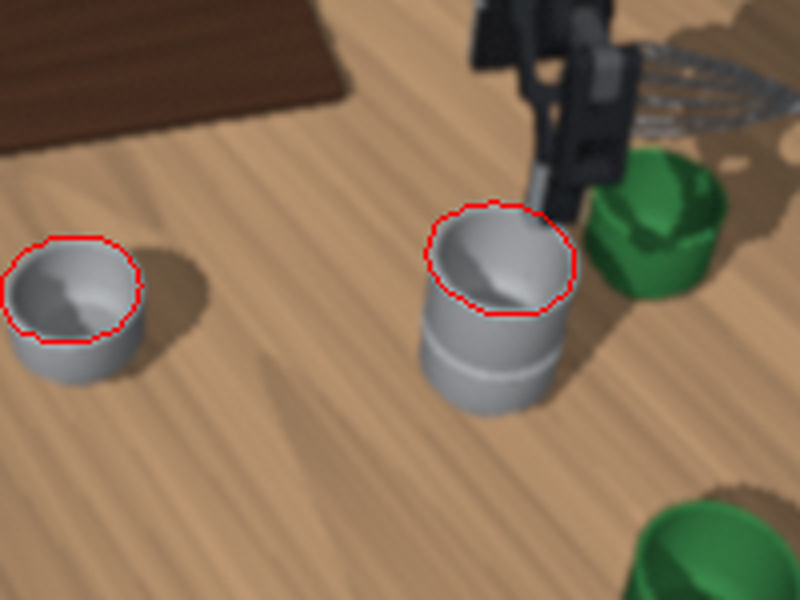

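The top bowl stands upright at (75,295) and the middle stays seated at (500,260), matching the overlays. Next, the middle bowl.

Call:
carry_out(targets=[{"dp":[-1,0,30],"yaw":0},{"dp":[-1,0,60],"yaw":0},{"dp":[-1,0,85],"yaw":0},{"dp":[-1,0,95],"yaw":0},{"dp":[-1,0,95],"yaw":0},{"dp":[-1,0,95],"yaw":0}])

```text
clock: 10.58
eef_pos: [577.7, -273.5, 68.0]
tcp_rot: [-3.142, 0.002, 2.706]
contact_force: [-0.4, 0.7, 0.0]
opening: 1.005
grasp_force: 0.0
```

Call:
carry_out(targets=[{"dp":[0,0,0],"yaw":0},{"dp":[0,0,0],"yaw":0},{"dp":[0,0,0],"yaw":0},{"dp":[0,0,0],"yaw":0},{"dp":[0,0,0],"yaw":0},{"dp":[0,0,0],"yaw":0},{"dp":[0,0,0],"yaw":0},{"dp":[0,0,0],"yaw":0}], fingers=0.3)

```text
clock: 11.58
eef_pos: [577.8, -273.6, 67.8]
tcp_rot: [3.142, 0.002, 2.706]
contact_force: [-0.3, 1.1, 6.7]
opening: 0.79
grasp_force: 27.1
```

Call:
carry_out(targets=[{"dp":[0,0,-4],"yaw":0},{"dp":[0,0,-8],"yaw":0},{"dp":[0,0,-14],"yaw":0},{"dp":[0,0,-24],"yaw":0},{"dp":[0,0,-40],"yaw":0},{"dp":[0,0,-60],"yaw":0},{"dp":[0,0,-70],"yaw":0},{"dp":[0,0,-70],"yaw":0}])

```text
clock: 12.58
eef_pos: [577.7, -273.6, 138.2]
tcp_rot: [-3.142, 0.002, 2.706]
contact_force: [-0.7, 0.6, -1.5]
opening: 0.782
grasp_force: 28.2
```

```bash
python3 - <<'E'
from h import *
to(538,30,51)
im=cv2.cvtColor(r.grab_frame("side"),cv2.COLOR_RGB2BGR)
draw(im,"side",circ(577,-272,46),1,np.zeros(2))
cv2.imwrite("pics/c6.png",cv2.resize(im[150:330,180:420],None,fx=3,fy=3,interpolation=cv2.INTER_CUBIC))
E
```

```text
clock 12.575 pos [ 577.7 -273.6  138.2] rot [-3.142e+00  2.000e-03  2.706e+00] open 0.782 F [-0.7  0.6 -1.5] g 28.2
shift [164.3 258.4  86.8]
```

View pics/c6.png

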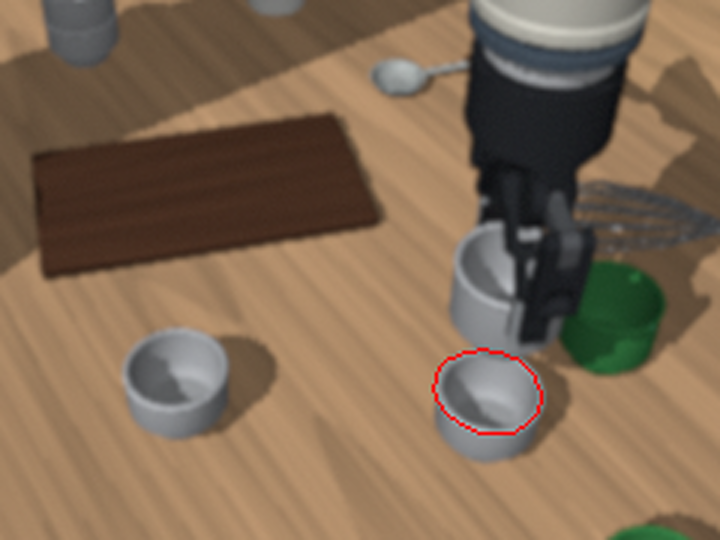

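The middle bowl is held at (500,285), the bottom bowl is in place at (490,395), and the board is clear. I'll move to the board centre.

Call:
carry_out(targets=[{"dp":[22,34,0],"yaw":0},{"dp":[50,79,0],"yaw":0},{"dp":[78,123,0],"yaw":0},{"dp":[106,167,0],"yaw":0},{"dp":[134,211,0],"yaw":0},{"dp":[155,244,10],"yaw":0},{"dp":[164,258,40],"yaw":0},{"dp":[164,258,65],"yaw":0},{"dp":[164,258,78],"yaw":0},{"dp":[164,258,82],"yaw":0},{"dp":[164,258,82],"yaw":0},{"dp":[164,258,82],"yaw":0}])

```text
clock: 14.12
eef_pos: [537.9, 29.6, 55.5]
tcp_rot: [3.141, 0.001, 2.705]
contact_force: [0.1, -0.5, -0.1]
opening: 0.786
grasp_force: 28.4
```

Call:
carry_out(targets=[{"dp":[0,0,1],"yaw":0},{"dp":[0,0,2],"yaw":0},{"dp":[0,0,2],"yaw":0},{"dp":[0,0,2],"yaw":0}])

```text
clock: 14.62
eef_pos: [537.3, 29.9, 52.8]
tcp_rot: [3.142, 0.0, 2.706]
contact_force: [-0.4, 0.2, -1.4]
opening: 0.783
grasp_force: 28.4
```

Call:
carry_out(targets=[{"dp":[0,0,0.5],"yaw":0},{"dp":[0,0,1],"yaw":0},{"dp":[0,0,1],"yaw":0},{"dp":[0,0,1],"yaw":0}])

```text
clock: 15.12
eef_pos: [537.3, 29.8, 51.8]
tcp_rot: [3.142, 0.0, 2.706]
contact_force: [-0.8, 0.4, 0.2]
opening: 0.787
grasp_force: 28.4
```

Call:
carry_out(targets=[{"dp":[0,0,0.5],"yaw":0},{"dp":[0,0,1],"yaw":0},{"dp":[0,0,1],"yaw":0},{"dp":[0,0,1],"yaw":0}])

```text
clock: 15.62
eef_pos: [537.7, 29.8, 51.6]
tcp_rot: [3.141, 0.001, 2.706]
contact_force: [-2.0, -0.3, 9.9]
opening: 0.787
grasp_force: 29.0
```

Call:
carry_out(targets=[{"dp":[0,0,0],"yaw":0},{"dp":[0,0,0],"yaw":0},{"dp":[0,0,0],"yaw":0},{"dp":[0,0,0],"yaw":0},{"dp":[0,0,0],"yaw":0},{"dp":[0,0,0],"yaw":0}], fingers=1)

```text
clock: 16.38
eef_pos: [537.3, 29.8, 50.7]
tcp_rot: [-3.142, -0.0, 2.706]
contact_force: [0.6, -0.6, 0.6]
opening: 0.999
grasp_force: 0.0
```

Call:
carry_out(targets=[{"dp":[0,0,-20],"yaw":0},{"dp":[0,0,-50],"yaw":0},{"dp":[0,0,-90],"yaw":0},{"dp":[0,0,-110],"yaw":0},{"dp":[10,-70,-110],"yaw":0},{"dp":[20,-120,-110],"yaw":0},{"dp":[31,-170,-110],"yaw":0},{"dp":[31,-213,-110],"yaw":0},{"dp":[31,-213,-110],"yaw":0},{"dp":[31,-213,-110],"yaw":0}])

```text
clock: 17.62
eef_pos: [419.6, -150.0, 160.9]
tcp_rot: [3.141, 0.0, 2.705]
contact_force: [-0.1, 0.4, -0.2]
opening: 1.0
grasp_force: 0.0
```

```bash
python3 - <<'E'
from h import *
to(420,-150,24)
im=cv2.cvtColor(r.grab_frame("side"),cv2.COLOR_RGB2BGR)
draw(im,"side",circ(577,-272,46),1,np.zeros(2)); draw(im,"side",circ(420,-150,46),1,np.zeros(2)); draw(im,"side",circ(538,30,73),1,np.zeros(2))
cv2.imwrite("pics/c7.png",cv2.resize(im[150:330,170:410],None,fx=3,fy=3,interpolation=cv2.INTER_CUBIC))
E
```

```text
clock 17.625 pos [ 419.6 -150.   160.9] rot [3.141 0.    2.705] open 1.0 F [-0.1  0.4 -0.2] g 0.0
shift [ -0.3   0.2 136.9]
```

View pics/c7.png

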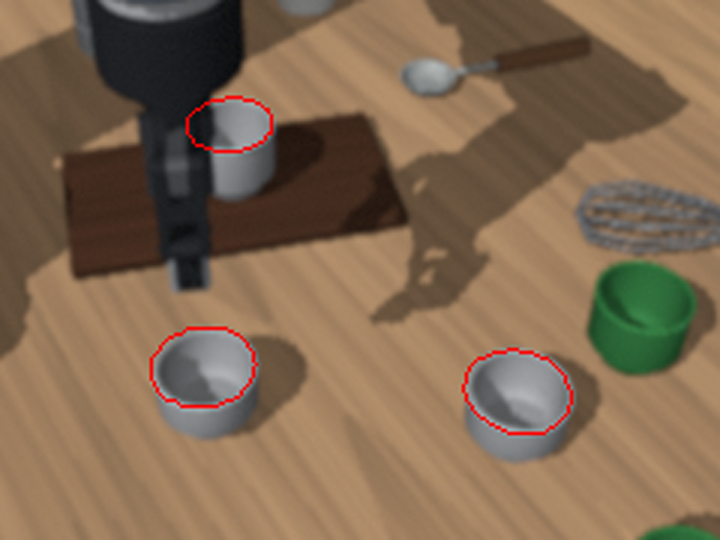

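The middle bowl stands upright on the board at (238,150). The top bowl at (205,370) and bottom bowl at (517,395) are where expected. Now back to the top bowl.

Call:
carry_out(targets=[{"dp":[0,0,40],"yaw":0},{"dp":[0,0,85],"yaw":0},{"dp":[0,0,120],"yaw":0},{"dp":[0,0,136],"yaw":0},{"dp":[0,0,136],"yaw":0},{"dp":[0,0,136],"yaw":0}])

```text
clock: 18.42
eef_pos: [420.0, -149.7, 25.3]
tcp_rot: [3.142, 0.001, 2.707]
contact_force: [-0.4, -0.4, 1.0]
opening: 1.003
grasp_force: 0.0
```

Call:
carry_out(targets=[{"dp":[0,0,0],"yaw":0},{"dp":[0,0,0],"yaw":0},{"dp":[0,0,0],"yaw":0},{"dp":[0,0,0],"yaw":0},{"dp":[0,0,0],"yaw":0},{"dp":[0,0,0],"yaw":0},{"dp":[0,0,0],"yaw":0},{"dp":[0,0,0],"yaw":0}], fingers=0.3)

```text
clock: 19.42
eef_pos: [420.1, -150.3, 25.9]
tcp_rot: [3.141, 0.002, 2.706]
contact_force: [-0.6, 3.3, 8.5]
opening: 0.786
grasp_force: 25.9
```

Call:
carry_out(targets=[{"dp":[0,0,-8],"yaw":0},{"dp":[0,0,-25],"yaw":0},{"dp":[0,0,-55],"yaw":0},{"dp":[0,0,-80],"yaw":0},{"dp":[-40,-9,-80],"yaw":0},{"dp":[-90,-21,-80],"yaw":0},{"dp":[-140,-33,-80],"yaw":0},{"dp":[-180,-42,-80],"yaw":0},{"dp":[-194,-45,-80],"yaw":0},{"dp":[-194,-45,-80],"yaw":0},{"dp":[-194,-45,-80],"yaw":0}])

```text
clock: 20.8
eef_pos: [574.7, -271.8, 104.7]
tcp_rot: [3.142, -0.002, 2.706]
contact_force: [0.1, -0.6, -0.9]
opening: 0.779
grasp_force: 28.5
```

```bash
python3 - <<'E'
from h import *
to(577.2,-273.2,58)
im=cv2.cvtColor(r.grab_frame("side"),cv2.COLOR_RGB2BGR)
cv2.imwrite("pics/c8.png",cv2.resize(im[200:310,290:410],None,fx=5,fy=5,interpolation=cv2.INTER_CUBIC))
E
```

```text
clock 20.8 pos [ 574.7 -271.8  104.7] rot [ 3.142e+00 -2.000e-03  2.706e+00] open 0.779 F [ 0.1 -0.6 -0.9] g 28.5
shift [-2.9 -0.2 46.7]
```

View pics/c8.png

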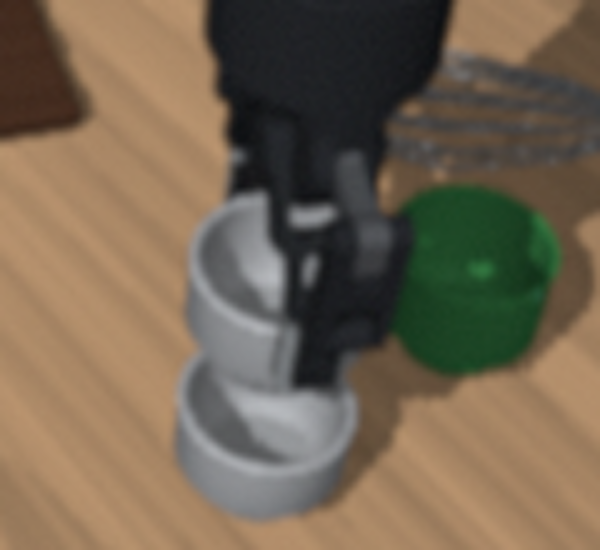

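The top bowl is held level at (250,285), right above the bottom bowl at (265,430). I'll lower slowly to the nest at TCP z≈58.

Call:
carry_out(targets=[{"dp":[0,0,8],"yaw":0},{"dp":[0,0,18],"yaw":0},{"dp":[0,0,26],"yaw":0},{"dp":[0,0,32],"yaw":0},{"dp":[0,0,37],"yaw":0},{"dp":[0,0,41],"yaw":0},{"dp":[0,0,43],"yaw":0},{"dp":[0,0,43],"yaw":0},{"dp":[0,0,43],"yaw":0}])

```text
clock: 21.98
eef_pos: [576.3, -272.9, 62.0]
tcp_rot: [-3.142, 0.0, 2.706]
contact_force: [0.3, 0.1, -1.1]
opening: 0.786
grasp_force: 28.6
```

Call:
carry_out(targets=[{"dp":[0,0,0.5],"yaw":0},{"dp":[0,0,1],"yaw":0},{"dp":[0,0,1],"yaw":0},{"dp":[0,0,1],"yaw":0}])

```text
clock: 22.48
eef_pos: [576.3, -272.9, 60.9]
tcp_rot: [3.142, 0.0, 2.706]
contact_force: [0.2, -0.4, -0.2]
opening: 0.781
grasp_force: 28.6
```

Call:
carry_out(targets=[{"dp":[0,0,0.5],"yaw":0},{"dp":[0,0,1],"yaw":0},{"dp":[0,0,1],"yaw":0},{"dp":[0,0,1],"yaw":0}])

```text
clock: 22.98
eef_pos: [576.2, -272.8, 59.8]
tcp_rot: [-3.142, -0.0, 2.706]
contact_force: [-0.1, -0.4, 0.1]
opening: 0.786
grasp_force: 28.6
```

Call:
carry_out(targets=[{"dp":[0,0,0.5],"yaw":0},{"dp":[0,0,1],"yaw":0},{"dp":[0,0,1],"yaw":0},{"dp":[0,0,1],"yaw":0}])

```text
clock: 23.48
eef_pos: [576.2, -272.9, 58.8]
tcp_rot: [3.142, 0.0, 2.706]
contact_force: [-0.3, 0.0, 0.4]
opening: 0.783
grasp_force: 28.7
```

Call:
carry_out(targets=[{"dp":[0,0,0.5],"yaw":0},{"dp":[0,0,1],"yaw":0},{"dp":[0,0,1],"yaw":0},{"dp":[0,0,1],"yaw":0}])

```text
clock: 23.98
eef_pos: [576.5, -273.0, 58.2]
tcp_rot: [3.142, 0.001, 2.706]
contact_force: [0.6, 0.5, 6.7]
opening: 0.779
grasp_force: 29.0
```

Seated (6.7 N upward). Release and retreat.

Call:
carry_out(targets=[{"dp":[0,0,0],"yaw":0},{"dp":[0,0,0],"yaw":0},{"dp":[0,0,0],"yaw":0},{"dp":[0,0,0],"yaw":0},{"dp":[0,0,0],"yaw":0},{"dp":[0,0,0],"yaw":0}], fingers=1)

```text
clock: 24.72
eef_pos: [576.1, -272.9, 57.8]
tcp_rot: [-3.142, -0.0, 2.706]
contact_force: [-0.6, 0.2, -0.3]
opening: 1.001
grasp_force: 0.0
```

Call:
carry_out(targets=[{"dp":[0,0,-15],"yaw":0},{"dp":[0,0,-40],"yaw":0},{"dp":[0,0,-80],"yaw":0},{"dp":[0,0,-130],"yaw":0},{"dp":[30,20,-160],"yaw":0},{"dp":[80,30,-160],"yaw":0},{"dp":[130,40,-160],"yaw":0},{"dp":[130,40,-160],"yaw":0},{"dp":[130,40,-160],"yaw":0},{"dp":[130,40,-160],"yaw":0}])

```text
clock: 25.98
eef_pos: [476.3, -182.4, 218.3]
tcp_rot: [3.142, 0.001, 2.706]
contact_force: [-0.3, -0.4, -0.5]
opening: 1.0
grasp_force: 0.0
```

```bash
python3 - <<'E'
from h import *
to(577,-272,200)
im=cv2.cvtColor(r.grab_frame("side"),cv2.COLOR_RGB2BGR)
draw(im,"side",circ(577,-272,79),1,np.zeros(2)); draw(im,"side",circ(538,30,73),1,np.zeros(2))
cv2.imwrite("pics/c9.png",cv2.resize(im[150:330,170:410],None,fx=3,fy=3,interpolation=cv2.INTER_CUBIC))
E
```

```text
clock 25.975 pos [ 476.3 -182.4  218.3] rot [3.142e+00 1.000e-03 2.706e+00] open 1.0 F [-0.3 -0.4 -0.5] g 0.0
shift [-129.1  -38.7   18.5]
```

View pics/c9.png

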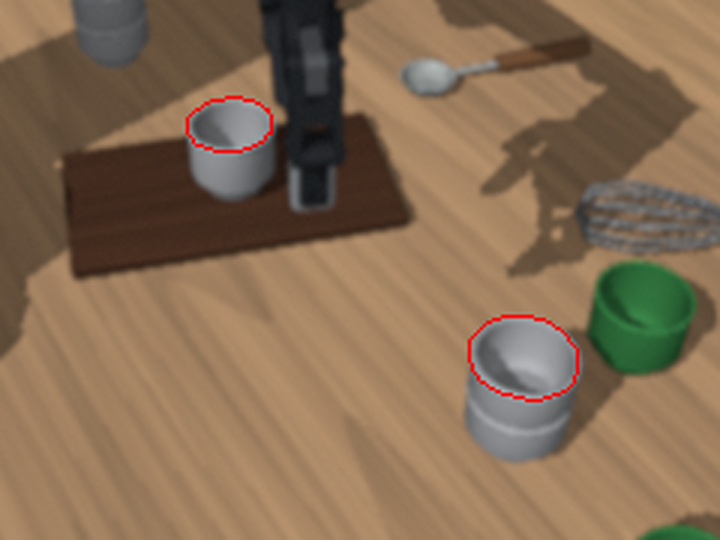

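The middle bowl stands on the board at (232,150). The top bowl is nested level in the bottom bowl, its rim at (523,358) matching the overlay, and the robot is clear.

```bash
python3 -c "
from rig import r
print(r.sign_off())"
```

```text
the job is handed in; nothing more can be done
None
```

I handed the job in at about 26 s of the 69 s allowed: the last picture shows the middle bowl upright on the board, the top bowl nested level in the bottom bowl where it first stood, and the robot clear; no verdict was returned.

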